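# Bolt the work piece into the drilling jig

## Task

Lock the aluminium block into the blue drilling jig: lift the red-knobbed handle of the jig's slide bolt out of its open notch, slide the bolt over the block with the handle raised, and press the handle fully down into the locking notch of the brass keeper, then let go. The keeper may be clamped anywhere along its range, so feel for the notch, and do not force the handle against the notch plate; leave the block lying in its nest.

Things in the scene. Friction and masses are not known exactly. Their poses are not given: they have to be found in the camera images.
- jig: Drilling jig, fixed: blue base 120 x 270 x 12 mm, origin at the centre of its underside on the bench, z up. Its y axis is the way the bolt slides to lock; its -x axis is the side to which the handle points. The bolt axis runs along y at x = 0, 64 mm above the bench; the block's nest is at y = 62 mm, 20 mm high.
- open_notch (a point): Centre of the open notch, 15 mm wide along the jig's y and open at the top, in the upright notch plate (up to 9 mm thick, along y at x = -40 mm in the jig's frame). The point is at the height of the lands, the plate's top edge: 70 mm above the bench. Past it, at -y, stands an end post 10 mm higher.
- notch_range (a point): Middle of the range of the locking notch, at land height. This notch, 15 mm wide too, is in the brass keeper, clamped elsewhere each time: its centre is 0 to 16 mm from this point either way along the jig's y (bolt travel 48 to 80 mm), not measured. The land is unbroken from the open notch to it (one 0.5 mm step down) and 40 mm beyond; the handle rests on the land at about 0.28 rad.
- bolt (a joint): Travel of the bolt along the jig's y axis, m: 0 to 0.003 in the open notch, end stop at 0.093. Steel rod of 18 mm diameter; sliding friction about 2.5 N. It passes 3 mm above the block.
- handle (a joint): Angle of the handle about the bolt axis, rad: 0 level, fully down in a notch on its stop; grows as the knob is raised, to 1.1. Clears the lands above about 0.32. It is stiff: it stays at the angle where it is left and takes about 2 N at the knob to turn. Its arm is a bar 10 mm square.
- knob (a point): Centre of the red knob on the handle: a cylinder of 20 mm diameter, 22 mm long parallel to the jig's y (gripped from above across the 22 mm it pivots between the fingers as the handle turns). 62 mm from the bolt axis, at y = -86 mm plus the bolt travel in the jig's frame, 64 mm above the bench when down.
- block_mid (a point): Centre of the bright aluminium block, 45 x 60 x 32 mm, which lies loose in the jig's nest with its underside 20 mm above the bench; it stays there.

How it is judged (in metres and radians):
On the way, in this order (a step that is already met when the one before it is completed fails the run):
1. the handle is raised out of the open notch, the bolt still back (value of joint handle above 0.3 rad and value of joint bolt below 0.015 m), for 0.05 s.
2. the bolt is slid forward with the handle above the notch plate (value of joint handle above 0.2 rad and value of joint bolt above 0.035 m), for 0.05 s.
At the end, for the whole second after the job is handed in: The handle is down in the locking notch (handle angle below 0.09 rad with the bolt more than 42 mm forward) and released, and the block lies in its nest within 6 mm of where it was (value of joint handle below 0.09 rad and value of joint bolt above 0.042 m and z of block_mid in the frame of jig between 0.033 and 0.039 m and distance of block_mid from where it was at the start of the episode below 0.006 m); the robot touches nothing.
It fails at once if the handle is forced against the notch plate (more than 40 N) (contact force between handle and jig above 40 N).
It fails at once if the block is lifted or knocked out of its nest (distance of block_mid from where it was at the start of the episode above 0.012 m).
It also fails if it takes over 58 s, if anything falls off the work surface, if the arm or the gripper's body presses on something with over 40 N, if the wrist force passes 120 N, or if a joint passes its speed limit or range.

## Robot

A 7-joint arm with a two-finger parallel gripper is mounted at the origin on a cart in front of the work surface, level with it; the furniture and walls round the work are solid. World frame = base frame: x ahead of the robot, y to its left, z up, the work surface at z = 0. Lengths are in m, angles in degrees, forces in N, time in s.
With the tool pointing down it reaches from about 0.425 to 0.875 m from the base axis. Payload 4.7 kg.
Tool frame: the origin (TCP) lies between the finger pads; the fingertips stand 14 mm ahead of it and the grasp point (between the pads) lies 5 mm behind it (env.tip_reach is the distance from the TCP to the fingertips, in m); z points along the fingers, y is the direction in which the jaws open and shut (so a half turn about z gives the same grasp; the last joint's range is limited). The gripper opens to 87 mm and grips with 3 to 60 N. Pads are 19 mm wide; open, the fingers measure 117 mm over their backs; the gripper's body (75 mm by 190 mm) begins 51 mm behind the grasp point.
Start: joints at [64.521, 18.392, -4.016, 83.108, 1.295, 78.541, -3.26], TCP at [0.288, -0.583, 0.237] pointing down, gripper open.
Joint ranges: [-163.93, 163.93], [-17.29, 119.83], [-79.2, 71.16], [3.27, 140.29], [-89.18, 269.18], [5.43, 117.66], [-154.24, 154.24]. Speed limits (degrees/s): [147.25, 147.25, 180, 180, 180, 180, 180].

## Interface

Orientations are given as [roll, pitch, yaw] about the fixed x, y, z axes, in that order (R = Rz(yaw) Ry(pitch) Rx(roll)).
In Python, from cell import env gives the robot as it stands. The module is installed in compiled form; this text tells all that it offers.
- The arm moves only by the shell command python3 -m pendant 'ROWS' [FORCE]. ROWS is JSON, a list of rows, each an object of numbers: "rx", "ry", "rz": the turn, a rotation vector about the tool's x, y, z in degrees; "tx", "ty", "tz": the shift along the tool's x, y, z in mm; "jaw": the finger opening in mm, from 0 to 87. In form: [{"rx": .., "ry": .., "rz": .., "tx": .., "ty": .., "tz": .., "jaw": ..}, ...]. A call has 1 to 20 rows; each row shifts and turns the commanded pose from where the row before left it, along the tool's axes as they then stand; what a row does not reach is not made up. A row lasts 1/12 s, in which the tool goes at most 41.7 mm and 7.16 degrees, less where a joint would pass 70% of its speed; a pose out of reach is approached as far as the arm can. A call with a gripper value outside its range is refused whole. The fingers move at their own pace and stop on an object; FORCE is the grip in N (left out, the last holds). Time passes only in rows, so rows that do not move let the fingers close. It gives the time, the measured TCP pose, the force and the opening at its end, in the units of the state.
- env.get_obs(): the state, without advancing time (a new reading comes with each control period).
- env.read_camera(name): name is "scene" or "top" or "wrist"; returns a dict with "img" (400x640x3 uint8, red, green, blue), "range_z" (400x640 float32, m along the optical axis (not along the pixel's ray), 0 where there is no reading), "vertical_fov" (degrees; the focal length in pixels is half the picture's height over the tangent of half this angle, whatever the lens; pixels are square), "cx", "cy" (the principal point, pixels), "world_to_cam" (4x4, takes a point from world to camera coordinates). Camera axes: x right, y up, looking along -z (the intrinsics and any distortion apply to the point x, -y, -z); pixel columns grow to the right and rows downward; lengths in m; the calibration is good to about 2 mm. A picture is of the moment at which its call begins.
- env.sign_off(): hands the job in, once; it reports no verdict.
The state is a dict: "time_s": time; "qpos": joint angles; "joint_velocities": joint speeds; "effort": joint torques, N m; "tool_pos": TCP position; "tool_rot": TCP orientation; "force": force on the tool from outside, world axes, zero at the start; "wrist_torque": the same for the moment, N m; "grip_width": finger opening in m.
Only numpy, scipy, OpenCV 4.12 (cv2) and the standard library are available. Lean on these libraries where they do the work, as an engineer would, in place of code of your own. Each camera call takes 0.05 s, during which the arm holds its last target.

## Working session

There is one attempt and no reset: what is moved stays moved. The work goes in short steps, Python scripts to look and compute and a shell command to move; the robot and the scene stay as the last step left them, time stands still between calls to the robot, and variables do not carry over. Pictures are saved under pics/ and viewed, and the job is handed in when it is done.

```bash
mkdir -p pics
cat > h.py <<'E'
import numpy as np,cv2
from cell import env
def cam(n,save=None):
    c=env.read_camera(n)
    if save: cv2.imwrite('pics/'+save,c['img'][:,:,::-1])
    return c
def f(c): return 200/np.tan(np.radians(c['vertical_fov']/2))
def ray(c,u,v):
    T=np.linalg.inv(c['world_to_cam']); d=np.array([(u-c['cx'])/f(c),-(v-c['cy'])/f(c),-1])
    return T[:3,3],T[:3,:3]@d
def pt(c,u,v,z=None):
    o,d=ray(c,u,v)
    if z is None: return o+d*c['range_z'][int(round(v)),int(round(u))]
    return o+d*(z-o[2])/d[2]
E
python3 - <<'E'
from h import *
for n in ['scene','top','wrist']:
    c=cam(n,n+'0.png'); print(n,c['vertical_fov'],c['cx'],c['cy'],[k for k in c.keys()]); print(c['world_to_cam'].round(3))
print(env.get_obs())
E
```

```text
scene 51.43616498208157 319.7978204052336 200.37658152018926 ['img', 'range_z', 'vertical_fov', 'cx', 'cy', 'world_to_cam']
[[ 0.729 -0.685  0.011 -0.211]
 [ 0.526  0.57   0.632 -0.436]
 [-0.439 -0.454  0.775 -0.594]
 [ 0.     0.     0.     1.   ]]
top 45.141467661762846 323.51911341168744 195.69762127166354 ['img', 'range_z', 'vertical_fov', 'cx', 'cy', 'world_to_cam']
[[-0.    -1.     0.005  0.215]
 [ 0.992  0.     0.13  -0.509]
 [-0.13   0.005  0.992 -0.872]
 [ 0.     0.     0.     1.   ]]
wrist 61.22694091765045 323.0934258257125 199.86860052902017 ['img', 'range_z', 'vertical_fov', 'cx', 'cy', 'world_to_cam']
[[ 0.443 -0.897 -0.003 -0.648]
 [ 0.868  0.43  -0.248  0.029]
 [ 0.224  0.108  0.969 -0.389]
 [ 0.     0.     0.     1.   ]]
{'time_s': 0.15, 'qpos': array([64.52047915, 18.42685503, -4.01597828, 83.15760175,  1.2958865 ,
       78.53997469, -3.26057846]), 'joint_velocities': array([ 0.01167042, -0.17757822,  0.08191664, -0.172524  , -0.02146635,
       -0.08539722,  0.02597609]), 'effort': array([-1.16271021e-03, -4.91800475e+01, -4.05214559e-01, -3.12877393e+01,
       -6.39940007e-02,  4.05434368e-02,  1.14714258e-04]), 'tool_pos': array([ 0.28765766, -0.58245786,  0.23575147]), 'tool_rot': array([-1.79920833e+02,  5.71091388e-03,  2.62889128e+01]), 'force': array([-0.42692299, -0.40059056, -0.81941084]), 'wrist_torque': array([ 0.01853428,  0.00162434, -0.00786847]), 'grip_width': 0.08719727432933384}
```

View pics/scene0.png

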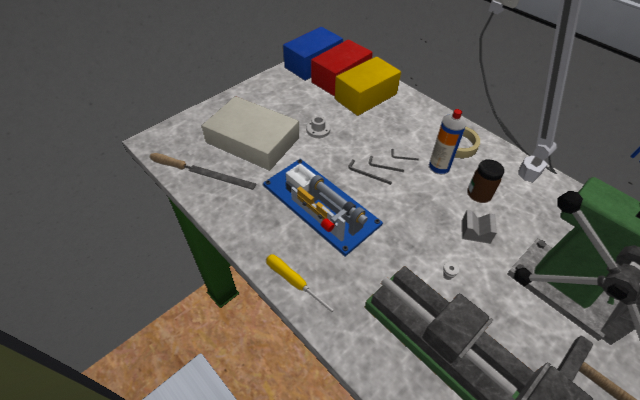

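View pics/top0.png

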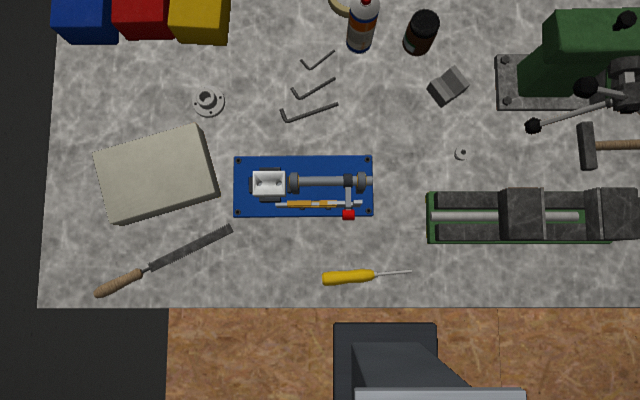

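View pics/wrist0.png

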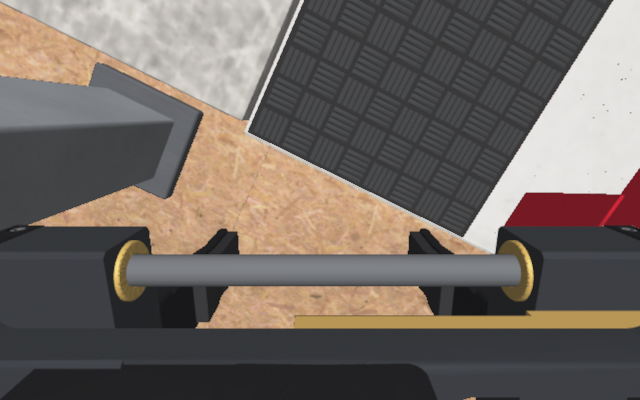

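Scene and top views agree. The jig is near (303,186) in the top view, with the bolt along the image's horizontal axis, the red knob at (348,214) and the block's white top at (268,182). Jig y points left in the image, which is world +y.

Run:
```python
from h import *
for n in ['top','scene']:
    c=cam(n); im=c['img']; hsv=cv2.cvtColor(im,cv2.COLOR_RGB2HSV)
    b=cv2.inRange(hsv,(105,120,60),(125,255,255)); r=cv2.inRange(hsv,(0,180,120),(4,255,255))|cv2.inRange(hsv,(174,180,120),(180,255,255))
    for nm,m in (('blue',b),('red',r)):
        k,l,s,ce=cv2.connectedComponentsWithStats(m)
        for i in range(1,k):
            if s[i,4]<30: continue
            u,v=ce[i]; print(n,nm,s[i],ce[i].round(1),'depthpt',pt(c,u,v).round(4))
            if nm=='blue' and 200<u<400 and 120<v<260:
                cs=max(cv2.findContours((l==i).astype(np.uint8),0,2)[0],key=cv2.contourArea)
                h=cv2.convexHull(cs); q=cv2.approxPolyDP(h,4,True)[:,0]; 
                w=np.array([pt(c,*p,z=.012) for p in q.astype(float)]); print(q.tolist(),w.round(4).tolist()); 
                R=cv2.minAreaRect(np.array([pt(c,*p,z=.012)[:2]*1000 for p in h[:,0].astype(float)],np.float32)); print(R)
            if nm=='red': print('z64',pt(c,u,v,z=.064).round(4))
```

```text
top blue [  50    0   53   28 1408] [76.1 13. ] depthpt [0.8464 0.6771 0.0814]
top blue [ 233  155  139   62 4799] [295.1 182.6] depthpt [0.5267 0.2663 0.0796]
[[371, 156], [371, 175], [341, 215], [233, 216], [236, 156]] [[0.59, 0.1229, 0.012], [0.5525, 0.1233, 0.012], [0.4748, 0.1818, 0.012], [0.4729, 0.3882, 0.012], [0.5897, 0.3852, 0.012]]
((532.0072631835938, 255.79550170898438), (118.30570220947266, 267.12384033203125), 0.6263192892074585)
top blue [351 185  22  31 469] [362.9 200.4] depthpt [0.5032 0.1395 0.0109]
[[372, 185], [372, 215], [355, 215], [352, 186]] [[0.5329, 0.1217, 0.012], [0.4749, 0.1224, 0.012], [0.4749, 0.155, 0.012], [0.531, 0.1603, 0.012]]
((503.9261779785156, 142.1556396484375), (40.53278732299805, 58.337615966796875), 89.56610870361328)
top red [112   0  51  21 913] [136.6   9.2] depthpt [0.8533 0.564  0.0832]
z64 [0.8638 0.5718 0.064 ]
top red [343 210  11   7  77] [348. 213.] depthpt [0.4729 0.1718 0.0735]
z64 [0.4738 0.1713 0.064 ]
scene blue [ 283   27   60   53 1598] [307.7  49.9] depthpt [0.8526 0.6514 0.0817]
scene blue [430 123  35  50 247] [449.3 1
[... 324 characters left out ...]
 [0.4708, 0.1212, 0.012]]
((529.7721557617188, 254.8061065673828), (121.30365753173828, 270.1177673339844), 0.670167088508606)
scene blue [315 199  21  16  40] [325.3 206. ] depthpt [0.5303 0.2387 0.013 ]
[[315, 201], [335, 214]] [[0.5238, 0.2654, 0.012], [0.5311, 0.2085, 0.012]]
((530.3008422851562, 237.26158142089844), (11.049704551696777, 57.294986724853516), 6.374714374542236)
scene red [ 312   40   60   33 1006] [341.5  55.9] depthpt [0.9048 0.5653 0.0802]
z64 [0.9241 0.5833 0.064 ]
scene red [454 109   8   5  30] [457.5 111.1] depthpt [0.8308 0.146  0.1703]
z64 [0.9636 0.2045 0.064 ]
scene red [322 219  12   9  60] [327.2 222.8] depthpt [0.4692 0.1712 0.0745]
z64 [0.4747 0.1765 0.064 ]
```

```bash
python3 -m pendant '[{"rz":6.6,"tz":-5},{"rz":6.6,"tz":-5},{"rz":6.6,"tz":-5},{"rz":6.5,"tz":-5},{"tx":30,"ty":-20},{"tx":30,"ty":-20},{"tx":30,"ty":-20},{"tx":30,"ty":-20},{"tx":30,"ty":-20},{"tx":30,"ty":-20}]'
```

```text
invalid input at $[0]: expected keys rx, ry, rz, tx, ty, tz, jaw
```

```bash
python3 -m pendant '[{"ty":-35},{"ty":-35},{"ty":-35},{"ty":-35},{"ty":-35},{"ty":-35},{"ty":-35},{"ty":-35},{"ty":-35},{"ty":-35},{"ty":-35},{"ty":-35},{"ty":-35},{"ty":-35},{"ty":-35},{"ty":-35},{"ty":-35},{"ty":-35},{}]'
python3 - <<'E'
from h import *
c=cam('wrist','w1.png'); print(env.get_obs()['tool_pos'],env.get_obs()['tool_rot'],c['world_to_cam'].round(3))
E
```

```text
[ 0.2877857  -0.58266521  0.23619888] [-1.79967746e+02  3.95118343e-03  2.62893746e+01] [[ 0.443 -0.897 -0.002 -0.649]
 [ 0.868  0.429 -0.248  0.029]
 [ 0.223  0.109  0.969 -0.389]
 [ 0.     0.     0.     1.   ]]invalid input at $[0]: expected keys rx, ry, rz, tx, ty, tz, jaw
```

View pics/w1.png

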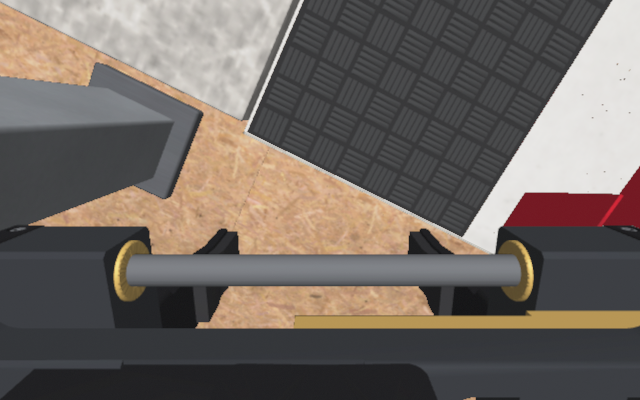

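Every key has to be given, so both calls were refused and nothing moved. I'll write the rows out in full.

```bash
python3 -m pendant '[{"rx":0,"ry":0,"rz":6.6,"tx":0,"ty":0,"tz":-5,"jaw":60},{"rx":0,"ry":0,"rz":6.6,"tx":0,"ty":0,"tz":-5,"jaw":60},{"rx":0,"ry":0,"rz":6.6,"tx":0,"ty":0,"tz":-5,"jaw":60},{"rx":0,"ry":0,"rz":6.5,"tx":0,"ty":0,"tz":-5,"jaw":60},{"rx":0,"ry":0,"rz":0,"tx":30,"ty":-20,"tz":0,"jaw":60},{"rx":0,"ry":0,"rz":0,"tx":30,"ty":-20,"tz":0,"jaw":60},{"rx":0,"ry":0,"rz":0,"tx":30,"ty":-20,"tz":0,"jaw":60},{"rx":0,"ry":0,"rz":0,"tx":30,"ty":-20,"tz":0,"jaw":60},{"rx":0,"ry":0,"rz":0,"tx":30,"ty":-20,"tz":0,"jaw":60},{"rx":0,"ry":0,"rz":0,"tx":30,"ty":-20,"tz":0,"jaw":60}]' 20
```

```text
time_s: 1.13
tool_pos: [0.4691, -0.4617, 0.2567]
tool_rot: [180.0, -0.0, -0.0]
force: [0.2, -0.8, -0.1]
grip_width: 0.0604
```

```bash
python3 -m pendant '[{"rx":0,"ry":0,"rz":0,"tx":0,"ty":-35,"tz":0,"jaw":60},{"rx":0,"ry":0,"rz":0,"tx":0,"ty":-35,"tz":0,"jaw":60},{"rx":0,"ry":0,"rz":0,"tx":0,"ty":-35,"tz":0,"jaw":60},{"rx":0,"ry":0,"rz":0,"tx":0,"ty":-35,"tz":0,"jaw":60},{"rx":0,"ry":0,"rz":0,"tx":0,"ty":-35,"tz":0,"jaw":60},{"rx":0,"ry":0,"rz":0,"tx":0,"ty":-35,"tz":0,"jaw":60},{"rx":0,"ry":0,"rz":0,"tx":0,"ty":-35,"tz":0,"jaw":60},{"rx":0,"ry":0,"rz":0,"tx":0,"ty":-35,"tz":0,"jaw":60},{"rx":0,"ry":0,"rz":0,"tx":0,"ty":-35,"tz":0,"jaw":60},{"rx":0,"ry":0,"rz":0,"tx":0,"ty":-35,"tz":0,"jaw":60},{"rx":0,"ry":0,"rz":0,"tx":0,"ty":-35,"tz":0,"jaw":60},{"rx":0,"ry":0,"rz":0,"tx":0,"ty":-35,"tz":0,"jaw":60},{"rx":0,"ry":0,"rz":0,"tx":0,"ty":-35,"tz":0,"jaw":60},{"rx":0,"ry":0,"rz":0,"tx":0,"ty":-35,"tz":0,"jaw":60},{"rx":0,"ry":0,"rz":0,"tx":0,"ty":-35,"tz":0,"jaw":60},{"rx":0,"ry":0,"rz":0,"tx":0,"ty":-35,"tz":0,"jaw":60},{"rx":0,"ry":0,"rz":0,"tx":0,"ty":-35,"tz":0,"jaw":60},{"rx":0,"ry":0,"rz":0,"tx":0,"ty":-35,"tz":0,"jaw":60},{"rx":0,"ry":0,"rz":0,"tx":0,"ty":0,"tz":0,"jaw":60},{"rx":0,"ry":0,"rz":0,"tx":0,"ty":0,"tz":0,"jaw":60}]'
python3 - <<'E'
from h import *
c=cam('wrist','w2.png'); print(c['world_to_cam'].round(3))
E
```

```text
time_s: 2.8
tool_pos: [0.4674, 0.1695, 0.2566]
tool_rot: [-180.0, -0.0, 0.3]
force: [-0.1, -0.8, -0.1]
grip_width: 0.0601
[[ 0.005 -1.    -0.001  0.168]
 [ 0.969  0.005 -0.249 -0.419]
 [ 0.249  0.001  0.969 -0.524]
 [ 0.     0.     0.     1.   ]]
```

View pics/w2.png

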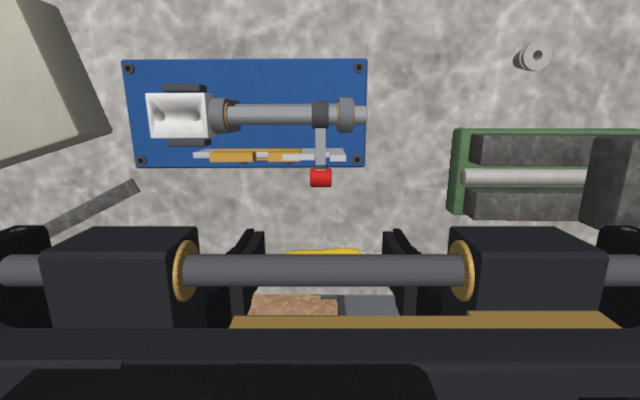

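The wrist view shows the red knob at (320,178), the handle arm above it, and brass pieces at (232,156) and (285,156) with a break near (262,156). I'll zoom in there.

Run:
```python
from h import *
c=cam('wrist'); im=c['img'][135:200,180:370]
cv2.imwrite('pics/w2z.png',cv2.resize(im,None,fx=4.2,fy=4.2,interpolation=2)[:,:,::-1])
hsv=cv2.cvtColor(c['img'],cv2.COLOR_RGB2HSV)
r=cv2.inRange(hsv,(0,150,80),(6,255,255))[:230]; M=cv2.moments(r); u,v=M['m10']/M['m00'],M['m01']/M['m00']
print(u,v,pt(c,u,v),pt(c,u,v,.064),pt(c,u,v,.074),cv2.boundingRect(r))
for row in (152,154,156,158,160):
  print(row,[(u,*(pt(c,u,row)[[1,2]]*1000).round(0).astype(int)) for u in range(190,350,4)])
```

```text
317.94555873925503 177.98853868194843 [0.47302333 0.17345022 0.07197624] [0.47151642 0.17356902 0.064     ] [0.47340567 0.17342007 0.074     ] (308, 169, 21, 18)
152 [(190, np.int64(322), np.int64(11)), (194, np.int64(306), np.int64(43)), (198, np.int64(301), np.int64(45)), (202, np.int64(297), np.int64(44)), (206, np.int64(292), np.int64(45)), (210, np.int64(283), np.int64(58)), (214, np.int64(279), np.int64(59)), (218, np.int64(275), np.int64(59)), (222, np.int64(271), np.int64(59)), (226, np.int64(266), np.int64(61)), (230, np.int64(262), np.int64(60)), (234, np.int64(258), np.int64(61)), (238, np.int64(254), np.int64(61)), (242, np.int64(250), np.int64(61)), (246, np.int64(246), np.int64(62)), (250, np.int64(242), np.int64(61)), (254, np.int64(240), np.int64(50)), (258, np.int64(236), np.int64(50)), (262, np.int64(232), np.int64(50)), (266, np.int64(226), np.int64(61)), (270, np.int64(222), np.int64(63)), (274, np.int64(218), np.int64(64)), (278, np.int64(213), np.int64(65)), (282, np.int64(209), np.int64(65)), (286, np.int64(205), np.int64(64)), (290, np.int64(201), np.int64(64)
[... 5586 characters left out ...]
 np.int64(67)), (274, np.int64(217), np.int64(68)), (278, np.int64(213), np.int64(67)), (282, np.int64(209), np.int64(69)), (286, np.int64(205), np.int64(68)), (290, np.int64(201), np.int64(69)), (294, np.int64(197), np.int64(68)), (298, np.int64(194), np.int64(59)), (302, np.int64(193), np.int64(11)), (306, np.int64(169), np.int64(403)), (310, np.int64(184), np.int64(10)), (314, np.int64(177), np.int64(66)), (318, np.int64(173), np.int64(67)), (322, np.int64(169), np.int64(68)), (326, np.int64(165), np.int64(11)), (330, np.int64(162), np.int64(79)), (334, np.int64(158), np.int64(79)), (338, np.int64(154), np.int64(79)), (342, np.int64(150), np.int64(78)), (346, np.int64(142), np.int64(10))]
```

View pics/w2z.png

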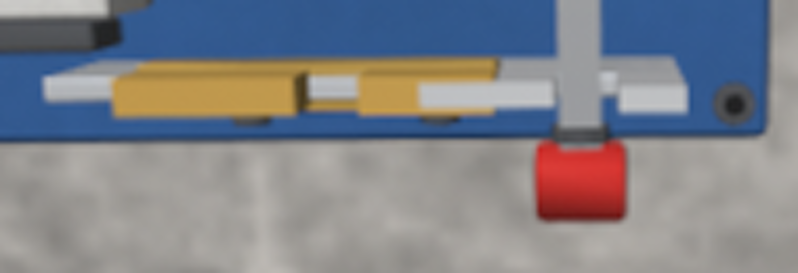

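The knob is at about (0.471, 0.173) and about 74 mm high at its top in both views, matching the 64 mm centre. The notch edges are at y ≈ 0.2405 and 0.2257 (14.8 mm wide, as stated). With the handle bar at y ≈ 0.1733, the expected travel is about 59.7 mm, inside the 48–80 mm range. Next I'll descend over the knob.

```bash
python3 -m pendant '[{"rx":0,"ry":0,"rz":0,"tx":1,"ty":-3.5,"tz":25,"jaw":50},{"rx":0,"ry":0,"rz":0,"tx":1,"ty":0,"tz":30,"jaw":50},{"rx":0,"ry":0,"rz":0,"tx":0,"ty":0,"tz":30,"jaw":50},{"rx":0,"ry":0,"rz":0,"tx":0,"ty":0,"tz":30,"jaw":50},{"rx":0,"ry":0,"rz":0,"tx":0,"ty":0,"tz":20,"jaw":50},{"rx":0,"ry":0,"rz":0,"tx":0,"ty":0,"tz":0,"jaw":50},{"rx":0,"ry":0,"rz":0,"tx":0,"ty":0,"tz":0,"jaw":50}]'
python3 - <<'E'
from h import *
c=cam('wrist','w3.png'); cam('scene','s3.png')
hsv=cv2.cvtColor(c['img'],cv2.COLOR_RGB2HSV)
r=cv2.inRange(hsv,(0,150,80),(6,255,255))
k,l,s,ce=cv2.connectedComponentsWithStats(r); i=1+s[1:,4].argmax(); u,v=ce[i]
print(s[i],u,v,pt(c,u,v),pt(c,u,v,.064),pt(c,u,v,.074)); x,y,w,h=s[i,:4]
print(pt(c,x,y+h/2),pt(c,x,v,.07),pt(c,x+w,v,.07))
E
```

```text
time_s: 3.48
tool_pos: [0.4697, 0.1689, 0.121]
tool_rot: [180.0, 0.1, -0.1]
force: [-0.4, 0.5, 0.6]
grip_width: 0.0503
[300 206  35  29 914] 316.6881838074398 220.99343544857769 [0.47430451 0.17379735 0.07333001] [0.47125637 0.17398673 0.064     ] [0.47452339 0.17378375 0.074     ]
[0.47416583 0.18397622 0.07185477] [0.473245   0.18411624 0.07      ] [0.4731854  0.16261572 0.07      ]
```

View pics/w3.png

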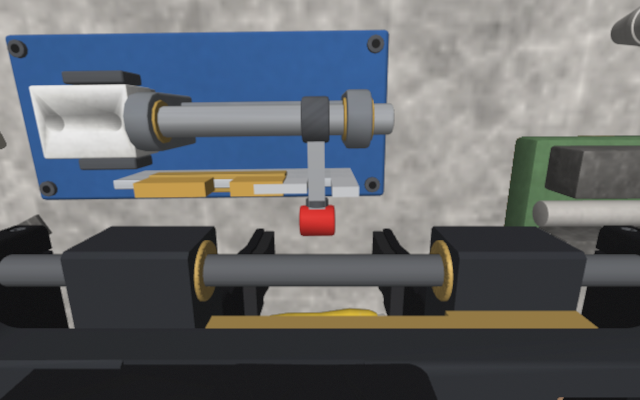

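```bash
python3 -m pendant '[{"rx":0,"ry":0,"rz":0,"tx":0,"ty":-4.5,"tz":20,"jaw":50},{"rx":0,"ry":0,"rz":0,"tx":0,"ty":0,"tz":20,"jaw":50},{"rx":0,"ry":0,"rz":0,"tx":0,"ty":0,"tz":20,"jaw":50},{"rx":0,"ry":0,"rz":0,"tx":0,"ty":0,"tz":0,"jaw":50},{"rx":0,"ry":0,"rz":0,"tx":0,"ty":0,"tz":0,"jaw":50},{"rx":0,"ry":0,"rz":0,"tx":0,"ty":0,"tz":0,"jaw":50}]'
python3 - <<'E'
from h import *
for i in range(3): print(env.get_obs()['tool_pos'],env.get_obs()['force'])
c=cam('wrist','w4.png'); print(env.get_obs()['tool_pos']); cam('scene','s4.png')
E
```

```text
time_s: 4.08
tool_pos: [0.4715, 0.1755, 0.0635]
tool_rot: [-180.0, -0.2, -0.0]
force: [0.4, 0.2, -0.1]
grip_width: 0.05
[0.47153981 0.17546064 0.06348135] [ 0.39534943  0.20965382 -0.11615814]
[0.47153981 0.17546064 0.06348135] [ 0.39534943  0.20965382 -0.11615814]
[0.47153981 0.17546064 0.06348135] [ 0.39534943  0.20965382 -0.11615814]
[0.47163699 0.17555394 0.06358285]
```

View pics/w4.png

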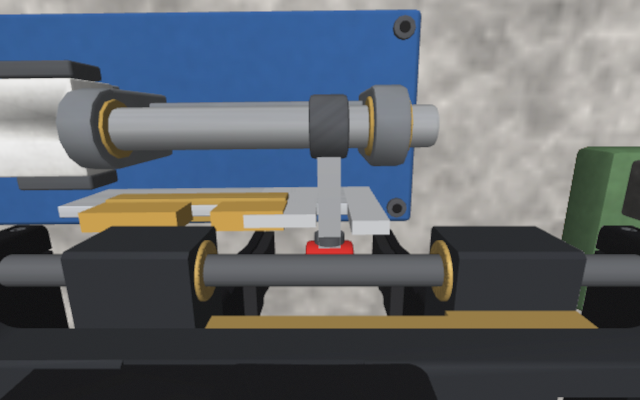

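View pics/s4.png

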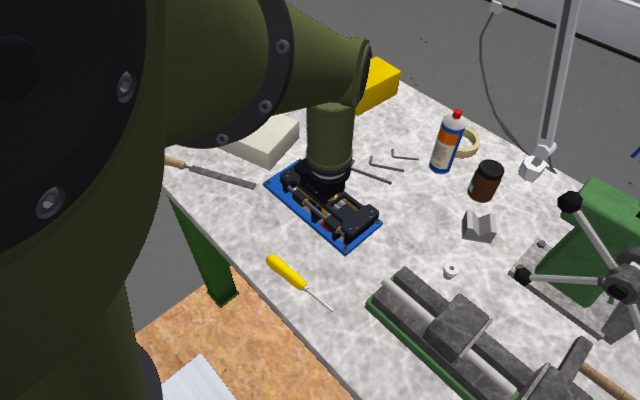

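The knob sits between the fingers, at pixel column 329 against a finger centre near 323. I'll trim 1.5 mm, go 4 mm deeper and close.

```bash
python3 -m pendant '[{"rx":0,"ry":0,"rz":0,"tx":-1.5,"ty":1.5,"tz":4,"jaw":50},{"rx":0,"ry":0,"rz":0,"tx":0,"ty":0,"tz":0,"jaw":30},{"rx":0,"ry":0,"rz":0,"tx":0,"ty":0,"tz":0,"jaw":30},{"rx":0,"ry":0,"rz":0,"tx":0,"ty":0,"tz":0,"jaw":30},{"rx":0,"ry":0,"rz":0,"tx":0,"ty":0,"tz":0,"jaw":24},{"rx":0,"ry":0,"rz":0,"tx":0,"ty":0,"tz":0,"jaw":20},{"rx":0,"ry":0,"rz":0,"tx":0,"ty":0,"tz":0,"jaw":15},{"rx":0,"ry":0,"rz":0,"tx":0,"ty":0,"tz":0,"jaw":15},{"rx":0,"ry":0,"rz":0,"tx":0,"ty":0,"tz":0,"jaw":15},{"rx":0,"ry":0,"rz":0,"tx":0,"ty":0,"tz":0,"jaw":15}]' 20
```

```text
time_s: 5.02
tool_pos: [0.4685, 0.1734, 0.0575]
tool_rot: [180.0, 0.0, -0.0]
force: [-0.2, -1.2, 1.5]
grip_width: 0.0213
```

```bash
python3 -m pendant '[{"rx":0,"ry":0,"rz":0,"tx":0.3,"ty":0,"tz":-6,"jaw":15},{"rx":0,"ry":0,"rz":0,"tx":0.9,"ty":0,"tz":-6,"jaw":15},{"rx":0,"ry":0,"rz":0,"tx":1.5,"ty":0,"tz":-6,"jaw":15},{"rx":0,"ry":0,"rz":0,"tx":2,"ty":0,"tz":-6,"jaw":15},{"rx":0,"ry":0,"rz":0,"tx":0.5,"ty":0,"tz":-2,"jaw":15},{"rx":0,"ry":0,"rz":0,"tx":0,"ty":0,"tz":0,"jaw":15},{"rx":0,"ry":0,"rz":0,"tx":0,"ty":0,"tz":0,"jaw":15}]'
python3 - <<'E'
from h import *
c=cam('wrist','w5.png'); cam('top','t5.png')
E
```

```text
time_s: 5.6
tool_pos: [0.473, 0.1734, 0.0838]
tool_rot: [179.9, 0.1, -0.0]
force: [-5.0, -2.9, 2.0]
grip_width: 0.0214
```

View pics/w5.png

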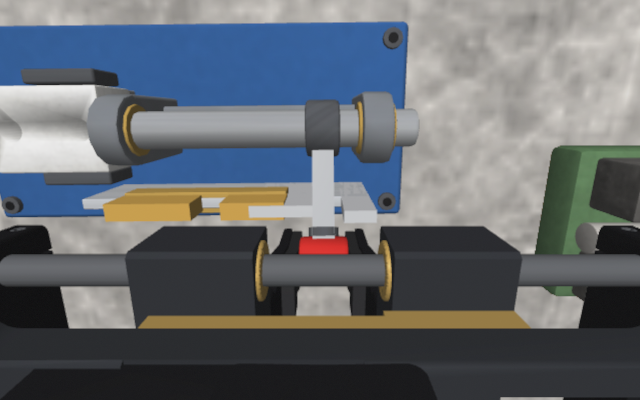

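The handle is up about 0.43 rad (the knob rose 26 mm) and the bar at (322,185) is clear of the land. Now I'll slide the bolt.

```bash
python3 -m pendant '[{"rx":0,"ry":0,"rz":0,"tx":0,"ty":-5,"tz":0,"jaw":15},{"rx":0,"ry":0,"rz":0,"tx":0,"ty":-7,"tz":0,"jaw":15},{"rx":0,"ry":0,"rz":0,"tx":0,"ty":-7,"tz":0,"jaw":15},{"rx":0,"ry":0,"rz":0,"tx":0,"ty":-7,"tz":0,"jaw":15},{"rx":0,"ry":0,"rz":0,"tx":0,"ty":-7,"tz":0,"jaw":15},{"rx":0,"ry":0,"rz":0,"tx":0,"ty":-7,"tz":0,"jaw":15},{"rx":0,"ry":0,"rz":0,"tx":0,"ty":-7,"tz":0,"jaw":15},{"rx":0,"ry":0,"rz":0,"tx":0,"ty":-6,"tz":0,"jaw":15},{"rx":0,"ry":0,"rz":0,"tx":0,"ty":-5,"tz":0,"jaw":15},{"rx":0,"ry":0,"rz":0,"tx":0,"ty":-1.5,"tz":0,"jaw":15},{"rx":0,"ry":0,"rz":0,"tx":0,"ty":0,"tz":0,"jaw":15},{"rx":0,"ry":0,"rz":0,"tx":0,"ty":0,"tz":0,"jaw":15}]'
python3 - <<'E'
from h import *
c=cam('wrist','w6.png'); cam('top','t6.png'); print(env.get_obs()['tool_pos'])
im=c['img'][120:250,220:420]
cv2.imwrite('pics/w6z.png',cv2.resize(im,None,fx=4,fy=4,interpolation=2)[:,:,::-1])
E
```

```text
time_s: 6.7
tool_pos: [0.4723, 0.2341, 0.0836]
tool_rot: [-180.0, 0.1, 0.0]
force: [-6.4, -0.4, 1.6]
grip_width: 0.0218
[0.47233928 0.23412738 0.08360194]
```

View pics/w6z.png

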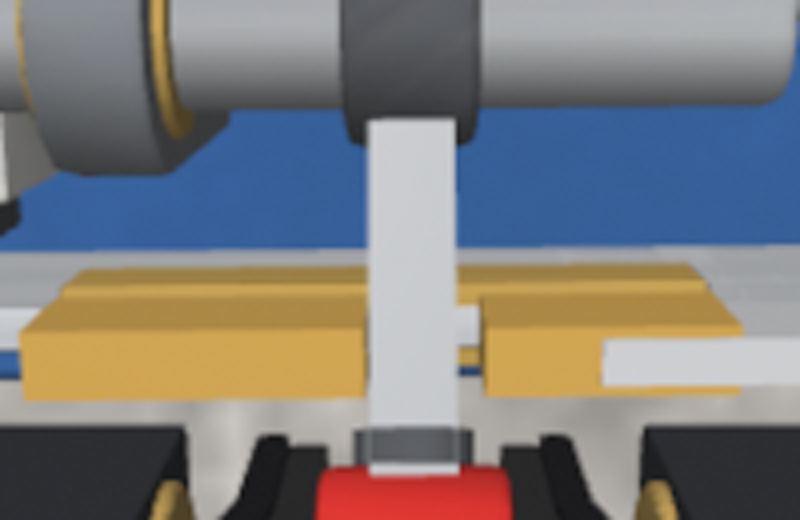

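The bar (zoom columns 368–457, centre 412) is about 1.5 mm too far +y of the notch (366–482, centre 424). I'll back up 1.5 mm and lower gently.

```bash
python3 -m pendant '[{"rx":0,"ry":0,"rz":0,"tx":0,"ty":1.5,"tz":0,"jaw":15},{"rx":0,"ry":0,"rz":0,"tx":-1.5,"ty":0,"tz":3,"jaw":15},{"rx":0,"ry":0,"rz":0,"tx":-1.5,"ty":0,"tz":3,"jaw":15},{"rx":0,"ry":0,"rz":0,"tx":-1,"ty":0,"tz":3,"jaw":15},{"rx":0,"ry":0,"rz":0,"tx":-0.5,"ty":0,"tz":2,"jaw":15},{"rx":0,"ry":0,"rz":0,"tx":0,"ty":0,"tz":1,"jaw":15},{"rx":0,"ry":0,"rz":0,"tx":0,"ty":0,"tz":0,"jaw":15},{"rx":0,"ry":0,"rz":0,"tx":0,"ty":0,"tz":0,"jaw":15}]'
python3 - <<'E'
from h import *
c=cam('wrist'); print(env.get_obs()['tool_pos'])
im=c['img'][120:250,220:420]
cv2.imwrite('pics/w7z.png',cv2.resize(im,None,fx=4,fy=4,interpolation=2)[:,:,::-1])
E
```

```text
time_s: 7.47
tool_pos: [0.4697, 0.2324, 0.0719]
tool_rot: [-179.9, -0.1, 0.0]
force: [-2.0, 2.7, 3.6]
grip_width: 0.0218
[0.46968696 0.23220745 0.07189651]
```

View pics/w7z.png

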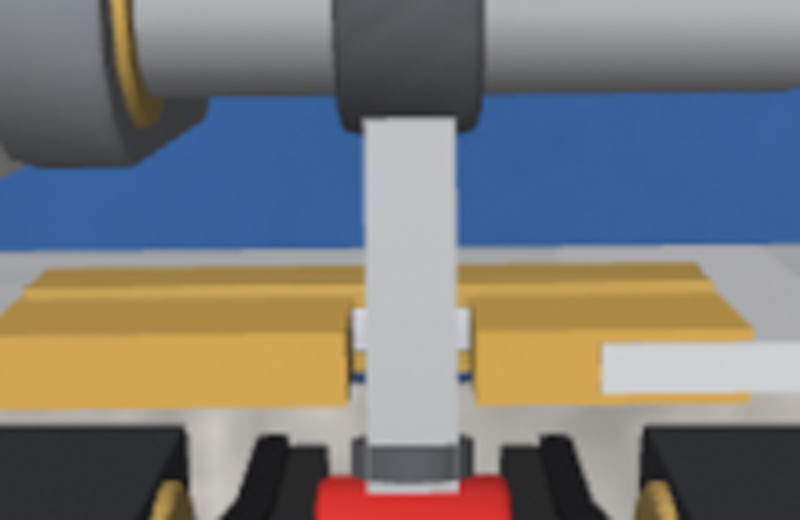

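The bar is now centred in the notch and already below land height, with only 3.6 N vertical force. I'll keep going down.

```bash
python3 -m pendant '[{"rx":0,"ry":0,"rz":0,"tx":-0.5,"ty":0,"tz":3,"jaw":15},{"rx":0,"ry":0,"rz":0,"tx":-0.5,"ty":0,"tz":3,"jaw":15},{"rx":0,"ry":0,"rz":0,"tx":-0.5,"ty":0,"tz":3,"jaw":15},{"rx":0,"ry":0,"rz":0,"tx":0,"ty":0,"tz":2.5,"jaw":15},{"rx":0,"ry":0,"rz":0,"tx":0,"ty":0,"tz":0,"jaw":15},{"rx":0,"ry":0,"rz":0,"tx":0,"ty":0,"tz":0,"jaw":15}]'; python3 -m pendant '[{"rx":0,"ry":0,"rz":0,"tx":0,"ty":0,"tz":1.5,"jaw":15},{"rx":0,"ry":0,"rz":0,"tx":0,"ty":0,"tz":1.5,"jaw":15},{"rx":0,"ry":0,"rz":0,"tx":0,"ty":0,"tz":0,"jaw":15},{"rx":0,"ry":0,"rz":0,"tx":0,"ty":0,"tz":0,"jaw":15}]'
```

```text
time_s: 8.02
tool_pos: [0.4687, 0.2313, 0.0598]
tool_rot: [-180.0, -0.1, -0.0]
force: [3.2, 2.3, -1.4]
grip_width: 0.0218
time_s: 8.35
tool_pos: [0.4686, 0.2314, 0.0577]
tool_rot: [180.0, -0.1, -0.0]
force: [1.4, 0.4, 5.5]
grip_width: 0.022
```

```bash
python3 -m pendant '[{"rx":0,"ry":0,"rz":0,"tx":0,"ty":0,"tz":0.7,"jaw":15},{"rx":0,"ry":0,"rz":0,"tx":0,"ty":0,"tz":0,"jaw":15},{"rx":0,"ry":0,"rz":0,"tx":0,"ty":0,"tz":0,"jaw":15}]'; python3 -m pendant '[{"rx":0,"ry":0,"rz":0,"tx":0,"ty":0,"tz":0,"jaw":30},{"rx":0,"ry":0,"rz":0,"tx":0,"ty":0,"tz":0,"jaw":40},{"rx":0,"ry":0,"rz":0,"tx":0,"ty":0,"tz":0,"jaw":50},{"rx":0,"ry":0,"rz":0,"tx":0,"ty":0,"tz":0,"jaw":50},{"rx":0,"ry":0,"rz":0,"tx":0,"ty":0,"tz":0,"jaw":50},{"rx":0,"ry":0,"rz":0,"tx":0,"ty":0,"tz":0,"jaw":50}]'
python3 - <<'E'
from h import *
c=cam('wrist','w8.png')
E
```

```text
time_s: 8.6
tool_pos: [0.4687, 0.2314, 0.0575]
tool_rot: [180.0, -0.1, -0.0]
force: [-0.3, 0.0, 9.0]
grip_width: 0.0218
time_s: 9.1
tool_pos: [0.4673, 0.2313, 0.0559]
tool_rot: [180.0, 0.1, -0.0]
force: [0.2, -0.9, 0.6]
grip_width: 0.0482
```

View pics/w8.png

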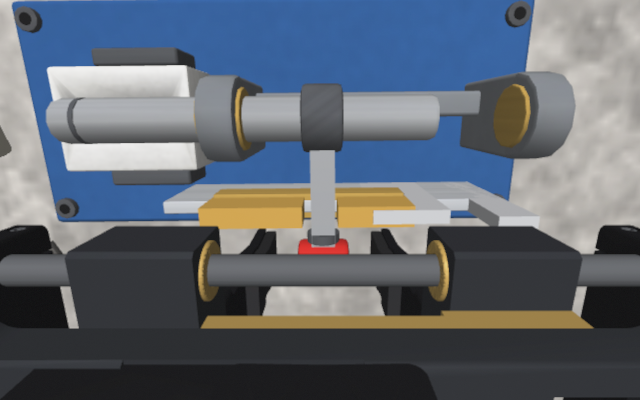

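The bar is down in the keeper notch at (322,205), and the bolt covers the block. The jaws are open and the residual force is near zero. I'll retreat straight up and check.

```bash
python3 -m pendant '[{"rx":0,"ry":0,"rz":0,"tx":0,"ty":0,"tz":-10,"jaw":50},{"rx":0,"ry":0,"rz":0,"tx":0,"ty":0,"tz":-20,"jaw":50},{"rx":0,"ry":0,"rz":0,"tx":0,"ty":0,"tz":-30,"jaw":50},{"rx":0,"ry":0,"rz":0,"tx":0,"ty":0,"tz":-30,"jaw":50},{"rx":0,"ry":0,"rz":0,"tx":0,"ty":0,"tz":-30,"jaw":50},{"rx":0,"ry":0,"rz":0,"tx":0,"ty":0,"tz":-30,"jaw":50},{"rx":0,"ry":0,"rz":0,"tx":0,"ty":0,"tz":0,"jaw":50},{"rx":0,"ry":0,"rz":0,"tx":0,"ty":0,"tz":0,"jaw":50}]'
python3 - <<'E'
from h import *
c=cam('wrist','w9.png')
hsv=cv2.cvtColor(c['img'],cv2.COLOR_RGB2HSV)
r=cv2.inRange(hsv,(0,150,80),(6,255,255))
k,l,s,ce=cv2.connectedComponentsWithStats(r); i=1+s[1:,4].argmax(); u,v=ce[i]
print(s[i],ce[i],pt(c,u,v)); P=np.array([pt(c,b,a) for a,b in zip(*np.where(l==i))]); print('knob top z',np.percentile(P[:,2],[50,90,97]))
E
```

```text
time_s: 9.82
tool_pos: [0.4688, 0.2324, 0.2089]
tool_rot: [-179.9, -0.3, -0.0]
force: [-1.0, -0.2, 0.8]
grip_width: 0.0496
[313 180  24  21 461] [324.52277657 190.76789588] [0.4724038  0.23238971 0.07185559]
knob top z [0.07137493 0.07287082 0.07334703]
```

View pics/w9.png

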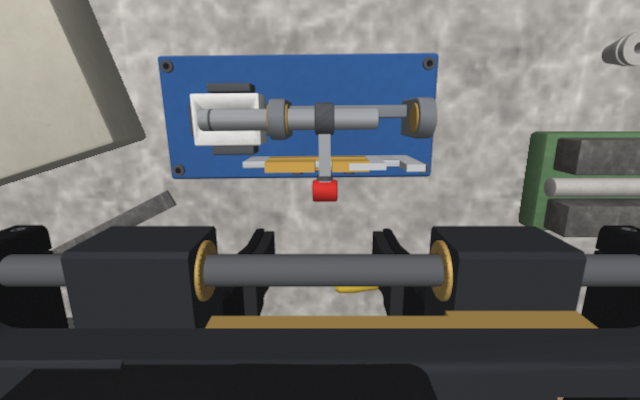

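The knob top is at 73 mm, the same as when it was down in the open notch (0.09 rad would be 5.6 mm higher). The knob moved from y 0.1737 to 0.2324, about 59 mm of travel. The block at (228,120) is in its nest and nothing touches the gripper.

```bash
python3 -c "
from cell import env
env.sign_off()"
```

```text
the job is handed in; nothing more can be done
```

The block is locked in the jig and the job was handed in at about 10 s; sign-off gives no verdict, so I can't confirm the result. I raised the handle to about 0.43 rad, slid the bolt about 59 mm over the block and lowered the handle into the keeper notch. Then I let go and backed off.

**Last checks:**
- **Handle:** the knob top is at 73 mm, the same as when it was down in the open notch, so the handle is level to within camera error.
- **Bolt:** travel is about 59 mm, against the 42 mm required.
- **Forces:** the most read at the end of a move was 9 N, when I pressed the handle onto its stop; contact between handle and plate was not measured directly.
- **Block:** it looks undisturbed in its nest. I checked this by eye only and did not measure its position.
- **Release:** the gripper is about 150 mm above the jig, touching nothing.

**What went differently:**
- The first two move calls were refused because every row needs all its keys; nothing moved.
- The camera estimate of the notch position sent the bolt about 1.5 mm too far. A second look showed it, and I backed up before lowering. I found the notch by camera and lowered in steps while watching the force, rather than sliding the handle along the land to feel for it.

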